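# Switch off the dust extractor and take off its filter cover

### The job

The filter of the bench dust extractor has to be looked at. First switch the extractor off: reach under the overhanging front lip and push the red paddle up from below until it is fully in and stays in. Then twist the orange-handled filter cover a quarter turn anticlockwise to free its lugs, lift it off and lay it handle up near the middle of the big wooden round, leaving the bottle, tin, knob and sanding block where they stand.

Things in the scene. Friction and masses are not known exactly. Their poses are not given: they have to be found in the camera images.
- housing: Bench dust extractor, bolted down. Origin on the worktop. Its blue top plate spans x -115..70, y -110..110, z 120..130 mm in its frame; the grey body below it spans x -55..70, y -100..100. So the plate overhangs the front (-x, roughly towards the robot) as a lip 60 mm deep, open below down to the worktop. A 52 mm hose port stands out at the back to x = 100 mm.
- lip_edge (a point): Middle of the lip's lower front edge, 120 mm above the worktop. The switch sits up to 60 mm to either side. Fingers tilted 30 to 45 degrees (pointing down and to the housing's +x) can reach under the lip and press the paddle by moving straight up; they meet its lower front edge first, so go in 5 to 10 mm behind its front. Back out level, not to drag it down.
- paddle_face (a point): Middle of the underside of the red paddle hidden under the lip, 86 mm above the worktop; axes as the housing's. The paddle is a block 24 (x) x 46 (y) mm hanging 34 mm below the lip's underside, its front 6 mm behind the lip's front edge. It moves only straight up, 7 mm, against about 3 N, and stays where it is left. A black plate 30 x 58 x 8 mm surrounds its root.
- paddle (a joint): Travel of the paddle in m: 0 hanging out (on), 0.007 pushed fully up (off).
- collar: Fixed bayonet collar, the cover's seat on the top plate. Origin on its axis at its foot, 130 mm above the worktop, z up. Ring 96 mm outside, 28 mm high, with two claws (132 mm over both, 40.5 mm high) over the cover's lugs. Locked lugs lie along its +-x. They clear the claws after 60 degrees anticlockwise seen from above (+yaw); stops end the turn at about 100 degrees and at the locked end.
- cover: Loose filter cover, 0.1 to 0.2 kg. Origin at the centre of its flat underside (72 mm spigot, 5 mm deep), z up. Black disc 94 mm wide, 5 to 13 mm up; two lugs 16 mm wide along +-x reach 58 mm out, 5 to 11 mm up. Orange grip bar along x, 64 x 16 mm, 13 to 48 mm up. Seated, its origin is 23 mm above the collar's, with 2 mm sideways play; it starts locked, x within 3 degrees of the collar's.
- cover_grip (a point): Point on the cover's axis in the grip bar, 36 mm above the cover's origin: a good height for the TCP. The bar is 16 mm thick across the cover's y axis.
- round: Loose big wooden round, a disc 246 mm in diameter and 20 mm thick, lying flat on the worktop. Origin at the centre of its underside. It may lie to the left or right of the extractor.
- glue: Glue bottle, loose bystander, 62 mm diameter, 196 mm high, standing beside the extractor's lip. Origin under its centre.
- tin: Round filler tin, loose bystander, 65 mm diameter, 62 mm high, standing on the other side of the lip. Origin under its centre.
- knob: Small turned wooden knob, loose bystander, 39 mm diameter, 37 mm high, on the worktop between the extractor and the round, farther back. Origin under its centre.
- block: Sanding block, loose bystander, 61 x 117 x 35 mm, on the worktop in front of the work. Origin under its centre.
There are look-alikes about, which are no part of the job. Leave any blue or purple look-alike of the cover alone.

How it is judged:
On the way, in this order (a step that is already met when the one before it is completed fails the run):
1. the paddle is pushed fully up (off) while the cover is still locked (value of joint paddle above 0.0055 m and angle between the x axis of cover and the x axis of collar, either way round below 0.4 rad and z of cover in the frame of collar below 0.035 m), for 0.2 s.
2. the cover is twisted past its claws, still down in the collar (angle between the x axis of cover and the x axis of collar, either way round above 1 rad and z of cover in the frame of collar below 0.035 m), for 0.05 s.
3. the cover is lifted out of the collar (z of cover in the frame of collar above 0.05 m), for 0.1 s.
At the end, for the whole second after the job is handed in: The paddle is in (at least 5.5 of its 7 mm), and the cover lies flat (within 0.1 rad), handle up and at rest on the wooden round, its centre within 60 mm of the round's centre, with the round flat on the worktop (value of joint paddle above 0.0055 m and horizontal distance between cover and round below 0.06 m and z of cover in the frame of round between 0.015 and 0.026 m and angle between cover's own z axis and vertical below 0.1 rad and linear speed of cover below 0.02 m/s and height (world z) of round below 0.005 m); the robot touches nothing.
It fails at once if the glue bottle is moved by more than 25 mm or tipped (distance of glue from where it was at the start of the episode above 0.025 m or angle between glue's own z axis and vertical above 0.3 rad).
It fails at once if the filler tin is moved by more than 25 mm or tipped (distance of tin from where it was at the start of the episode above 0.025 m or angle between tin's own z axis and vertical above 0.3 rad).
It fails at once if the wooden knob is moved by more than 25 mm or tipped (distance of knob from where it was at the start of the episode above 0.025 m or angle between knob's own z axis and vertical above 0.3 rad).
It fails at once if the sanding block is moved by more than 25 mm or tipped (distance of block from where it was at the start of the episode above 0.025 m or angle between block's own z axis and vertical above 0.3 rad).
It also fails if it takes over 67 s, if anything falls off the work surface, if the arm or the gripper's body presses on something with over 40 N, if the wrist force passes 120 N, or if a joint passes its speed limit or range.

### The arm

A 6-joint arm with a two-finger parallel gripper is mounted at the origin on a cart in front of the work surface, level with it; the furniture and walls round the work are solid. World frame = base frame: x ahead of the robot, y to its left, z up, the work surface at z = 0. Lengths are in m, angles in rad, forces in N, time in s.
With the tool pointing down it reaches from about 0.375 to 0.975 m from the base axis. Payload 3.8 kg.
Tool frame: the origin (TCP) lies between the finger pads, 19 mm behind the fingertips; this is the grasp point; z points along the fingers, y is the line along which they close (so a half turn about z gives the same grasp; the last joint's range is limited). The gripper opens to 85 mm and grips with 20 to 120 N. Pads are 22 mm wide; open, the fingers measure 114 mm over their backs; the gripper's body (76 mm by 85 mm) begins 54 mm behind the grasp point. The pads swing forward as they close: fully open they stand 13 mm farther back than shut.
Start: joints at [-1.238, 0.264, 1.604, -0, 1.274, -0.037], TCP at [0.244, -0.629, 0.25] pointing down, gripper open.
Joint ranges: [-2.63, 2.63], [-0.94, 2.18], [0.31, 2.57], [-1.31, 4.45], [0, 2.66], [-2.55, 2.55]. Speed limits (rad/s): [2.57, 2.57, 3.14, 3.14, 3.14, 3.14].

### API

Orientations are given as [roll, pitch, yaw] about the fixed x, y, z axes, in that order (R = Rz(yaw) Ry(pitch) Rx(roll)).
In Python, from workcell import ctrl gives the robot as it stands. The module is installed in compiled form; this text tells all that it offers.
- The arm moves only by the tool arm_command, never from a script. Its arguments are lists of equal length, an entry for each row: "slide": the shift along the world's x, y, z in mm, a list of three; "dr": the turn, a rotation vector about the world's x, y, z in rad, a list of three; "hand": the closure, from -1 (fully open) to 1 (shut). A call has 1 to 20 rows; each row shifts and turns the commanded pose from where the row before left it; what a row does not reach is not made up. A row lasts 1/10 s, in which the tool goes at most 50 mm and 8.59 degrees, less where a joint would pass 70% of its speed; a pose out of reach is approached as far as the arm can. A call is refused whole if a number of a shift passes 50 or a number of a turn 0.15, either way. A call with a gripper value outside its range is refused whole. The fingers move at their own pace and stop on an object; the grip force is fixed at half the most. Time passes only in rows, so rows that do not move let the fingers close. It gives the time, the measured TCP pose, the force, the opening and the grip force at its end, in the units of the state.
- ctrl.state(): the state, without advancing time (a new reading comes with each control period).
- ctrl.get_image(name): name is "side" or "top" or "wrist"; returns the picture (384x512x3 uint8, red, green, blue); there is no depth.
- ctrl.calibration(name): a dict with "K" (3x3 intrinsics, pixels), "R" (3x3) and "t" (3): a world point X has camera coordinates R X + t. Camera axes: x right, y down, z forward; pixel columns grow to the right and rows downward; lengths in m; the calibration is good to about 2 mm. The wrist camera is an equidistant fisheye: a pixel r from the principal point sees the ray r / f radians off the axis. A picture is of the moment at which its call begins: read the wrist's pose just before it. calibration takes no time and is no camera call; for the wrist camera it gives the pose at the moment of the call.
- ctrl.sign_off(): hands the job in; it is judged then, once.
The state is a dict: "clock": time; "joint_pos": joint angles; "qvel": joint speeds; "tau": joint torques, N m; "position": TCP position; "ee_rot": TCP orientation; "contact_force": force on the tool from outside, world axes, zero at the start; "torque": the same for the moment, N m; "opening": opening from 0.0 (shut) to 1.0 (fully open); "gripper_force": force on a finger pad.
Only numpy, scipy, OpenCV 4.12 (cv2) and the standard library are available. Lean on these libraries where they do the work, as an engineer would, in place of code of your own. Each camera call takes 0.05 s, during which the arm holds its last target. There are 200 camera calls.

## Working session

There is one attempt and no reset: what is moved stays moved. The work goes in short steps, Python scripts to look and compute and a tool call to move; the robot and the scene stay as the last step left them, time stands still between calls to the robot, and variables do not carry over. Pictures are saved under pics/ and viewed, at most 10 in all, crops included, and the job is handed in when it is done.

Besides the shell and the picture viewer there is one more tool, called after ">>>" as name(argument=value, ...) on one line, values as JSON. arm_command: Moves the arm, as the interface text tells. Its arguments: {"type":"object","properties":{"slide":{"type":"array","items":{"type":"array","items":{"type":"number"}}},"dr":{"type":"array","items":{"type":"array","items":{"type":"number"}}},"hand":{"type":"array","items":{"type":"number"}}},"required":["slide","dr","hand"]}

```bash
mkdir -p pics; cat > h.py <<'E'
import numpy as np, cv2
from workcell import ctrl
def snap(n,f):
    im=ctrl.get_image(n); cv2.imwrite('pics/'+f,im[:,:,::-1]); return im
def ray(n,u,v):
    c=ctrl.calibration(n);K=np.array(c['K']);R=np.array(c['R']);t=np.array(c['t'])
    d=R.T@np.linalg.solve(K,[u,v,1]); return -R.T@t,d/np.linalg.norm(d)
def atz(n,u,v,z):
    o,d=ray(n,u,v); return o+d*(z-o[2])/d[2]
def tri(*r):
    A=0;b=0
    for o,d in r:
        P=np.eye(3)-np.outer(d,d);A=A+P;b=b+P@o
    x=np.linalg.solve(A,b); return x,[np.linalg.norm(np.cross(x-o,d)) for o,d in r]
def proj(n,X):
    c=ctrl.calibration(n);p=np.array(c['K'])@(np.array(c['R'])@np.array(X)+c['t']);return p[:2]/p[2]
E
python3 - <<'E'
from h import *
print(ctrl.state())
a=snap('side','s0.png');b=snap('top','t0.png')
for n in('side','top'):
    o,d=ray(n,256,192);print(n,o,d,ctrl.calibration(n)['K'])
cv2.imwrite('pics/s1.png',cv2.resize(a[:,:,::-1],(800,600),interpolation=2))
cv2.imwrite('pics/t1.png',cv2.resize(b[:,:,::-1],(800,600),interpolation=2))
E
```

```text
{'clock': 0.0, 'joint_pos': array([-1.23787520e+00,  2.64759686e-01,  1.60539000e+00,  1.59998080e-05,
        1.27368109e+00, -3.68918764e-02]), 'qvel': array([-1.83750944e-05, -2.66563597e-04, -2.04019206e-03, -7.77476311e-04,
       -1.41468386e-03, -5.62039315e-04]), 'tau': array([ 1.31286055e-03, -5.15103436e+01, -3.67313540e+01, -3.24504290e-04,
        1.27780612e-02,  1.51359143e-05]), 'position': array([ 0.24375493, -0.62871022,  0.24864893]), 'ee_rot': array([-3.13935662e+00, -9.78274584e-05,  3.69808188e-01]), 'contact_force': array([ 0.61699171, -0.21793029, -0.50164196]), 'torque': array([-0.01941359, -0.03676936,  0.01768136]), 'gripper_force': 0.0, 'opening': 1.0005400614882156}
side [-0.02032325 -1.27948027  0.8605705 ] [ 0.36289861  0.79253701 -0.49009151] [[465.51666178   0.         257.75826887]
 [  0.         465.51666178 183.23124826]
 [  0.           0.           1.        ]]
top [ 0.36176611 -0.05218372  1.36216414] [ 0.15888303 -0.01978008 -0.98709925] [[380.06289146   0.         254.69515915]
 [  0.         380.06289146 189.73541858]
 [  0.           0.           1.        ]]
```

View pics/s1.png

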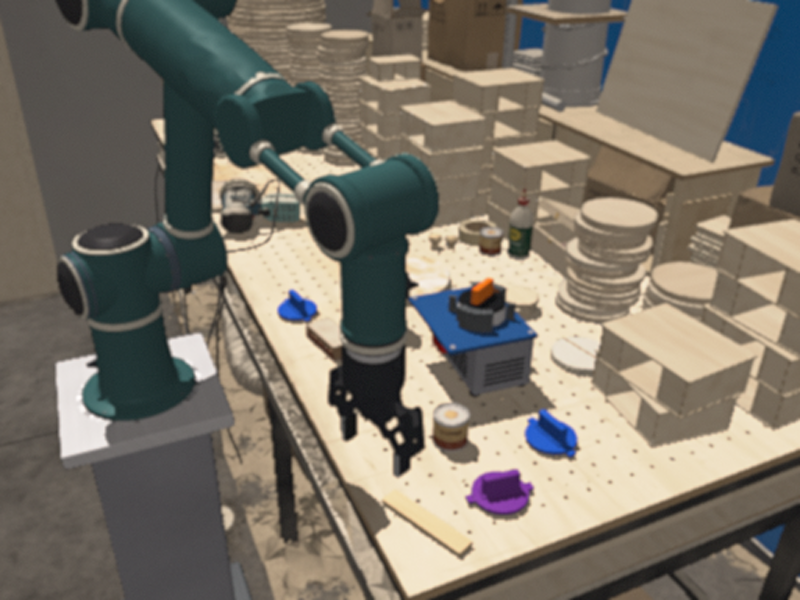

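View pics/t1.png

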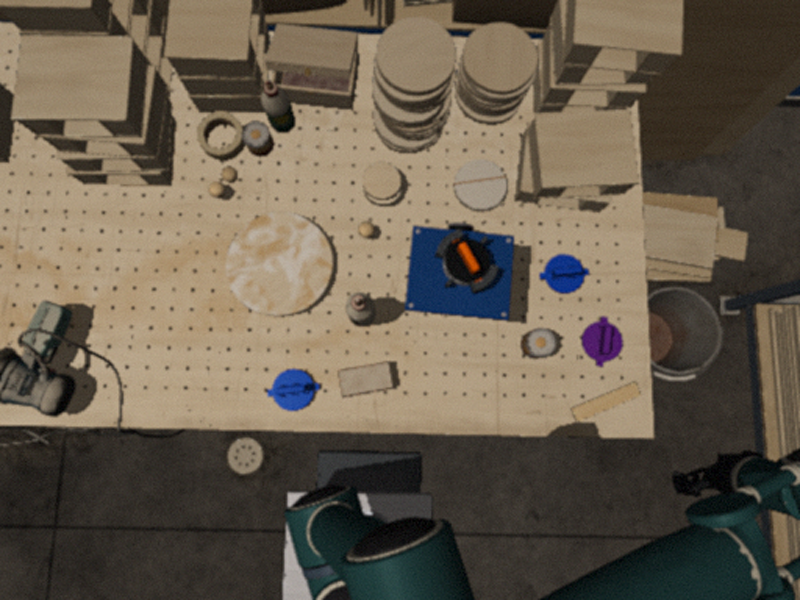

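The side and top views show the extractor's blue plate (top, 800-wide: corners about (413,227), (515,235), (518,320), (405,308)). The orange-handled cover is at (470,258). Blue look-alikes are at (565,273) and (293,390), and a purple one at (602,341). Only the one on the extractor is orange and sits in a collar, so it's the one meant. The round is at (280,262). Next: enlarged crops.

```bash
python3 - <<'E'
import cv2
s=cv2.imread('pics/s0.png');t=cv2.imread('pics/t0.png')
cv2.imwrite('pics/s2.png',cv2.resize(s[170:270,250:380],(780,600),interpolation=2)) #x6
cv2.imwrite('pics/t2.png',cv2.resize(t[135:235,215:345],(780,600),interpolation=2)) #x6
E
```

```text
(no output)
```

View pics/s2.png

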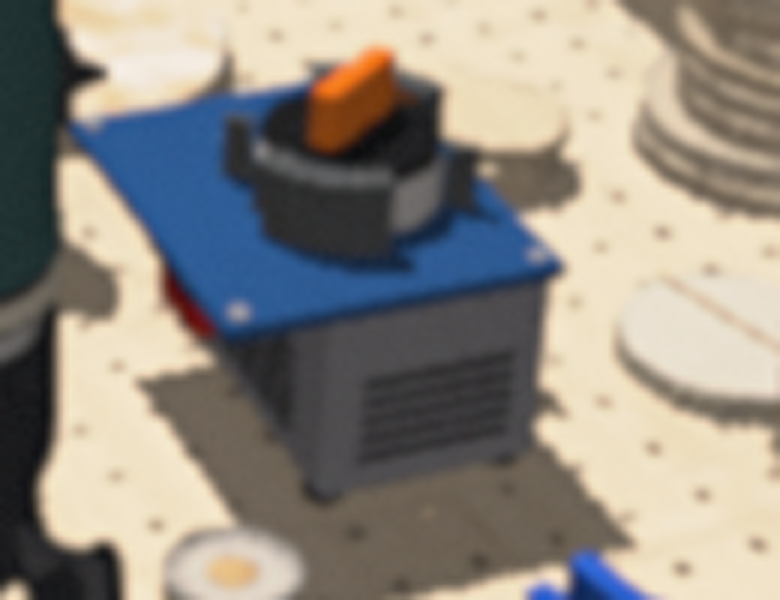

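View pics/t2.png

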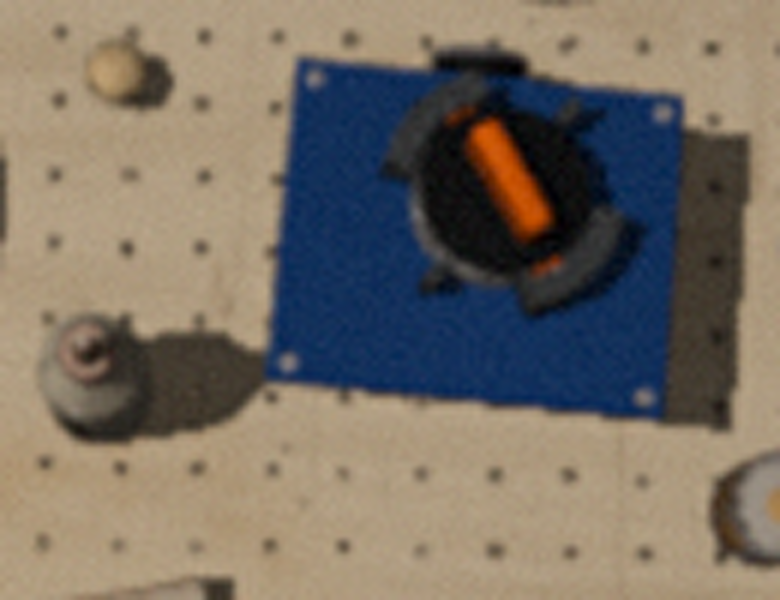

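Side crop: the orange bar's top corners are about (310,82), (375,48), (395,58), (332,95). The plate corners are (70,125), (225,335), (562,265), and the red paddle peeks out under the lip at (165,265)-(215,335). Top crop: the plate corners are (298,58), (683,97), (663,418), (268,380), and the bar runs from (482,122) to (540,240). It's the orange one in the collar, so that's the right cover.

```bash
cat >> h.py <<'E'
T=lambda x,y:((x+.5)/6-.5+215,(y+.5)/6-.5+135)
S=lambda x,y:((x+.5)/6-.5+250,(y+.5)/6-.5+170)
L=lambda x,y:((x+.5)*.64-.5,(y+.5)*.64-.5)
E
python3 - <<'E'
from h import *
from scipy.optimize import least_squares
c={(70,110):(T(298,58),None),(70,-110):(T(683,97),S(562,263)),(-115,-110):(T(663,418),S(225,335)),(-115,110):(T(268,380),S(70,125))}
for k,(t,s) in c.items():
    if s: print(k,tri(ray('top',*t),ray('side',*s)))
    else: print(k,atz('top',*t,.13))
def W(p,x,y,z):
    return np.array([p[0]+np.cos(p[2])*x-np.sin(p[2])*y,p[1]+np.sin(p[2])*x+np.cos(p[2])*y,z])
def f(p):
    r=[]
    for k,(t,s) in c.items():
        X=W(p,k[0]/1e3,k[1]/1e3,.13 if 1 else 0)
        r+=list(proj('top',X)-t)
        if s:r+=list(proj('side',X)-s)
    return r
q=least_squares(f,[.56,-.2,0]);p=q.x;print('housing',p,np.round(q.fun,1))
print('lip edge',W(p,-.115,0,.12))
cs=lambda X:np.round((np.array(proj('side',X))-[250,170])*6)
for y in(-60,-40,-20,0,20,40,60):
    print(y,'lo',[cs(W(p,-.109,(y+d)/1e3,.086)).tolist() for d in(-23,23)],'top',cs(W(p,-.109,(y+23)/1e3,.12)))
print('bar',tri(ray('top',*T(509,180)),ray('side',*S(353,71))))
for e in((482,122),(540,240)): print(atz('top',*T(*e),.196))
for s in((321,88),(385,53)): print('s',atz('side',*S(*s),.201))
for n,e,z in(('round',L(280,262),.02),('knob',L(367,229),.03),('glue',L(360,308),.15),('tin',L(541,341),.062),('block',L(367,379),.035)):print(n,atz('top',*e,z))
E
```

```text
(70, 110) [ 0.72303234 -0.10118882  0.13      ]
(70, -110) (array([ 0.70652712, -0.31731285,  0.12885981]), [np.float64(0.00011475980600316946), np.float64(0.00011475980600312296)])
(-115, -110) (array([ 0.52510714, -0.30479487,  0.1264721 ]), [np.float64(0.0003697636720573457), np.float64(0.00036976367205760667)])
(-115, 110) (array([ 0.54242272, -0.08845933,  0.12588211]), [np.float64(0.0011587705484636943), np.float64(0.0011587705484637156)])
housing [ 0.6463125  -0.20508413 -0.07493893] [-0.2 -0.4  0.9 -0.4  1.   0.   0.6  0.5 -0.1 -0.7 -0.4  0.3 -1.3 -1.1]
lip edge [ 0.53163526 -0.19647422  0.12      ]
-60 lo [[207.0, 373.0], [172.0, 324.0]] top [174. 267.]
-40 lo [[192.0, 351.0], [157.0, 303.0]] top [159. 247.]
-20 lo [[176.0, 330.0], [142.0, 284.0]] top [144. 227.]
0 lo [[161.0, 310.0], [128.0, 264.0]] top [129. 208.]
20 lo [[146.0, 289.0], [114.0, 245.0]] top [115. 189.]
40 lo [[132.0, 270.0], [100.0, 226.0]] top [101. 171.]
60 lo [[118.0, 251.0], [87.0, 208.0]] top [ 88. 153.]
bar (array([ 0.64156076, -0.21111623,  0.19787578]), [np.float64(0.0017226247301570282), np.float64(0.0017226247301571583)])
[ 0.67138974 -0.19630212  0.196     ]
[ 0.60860007 -0.22697069  0.196     ]
s [ 0.6166788  -0.22548095  0.201     ]
s [ 0.66526355 -0.20551497  0.201     ]
round [0.66033517 0.20000287 0.02      ]
knob [0.74147109 0.00167833 0.03      ]
glue [0.53873322 0.00619061 0.15      ]
tin [ 0.4878067  -0.39017308  0.062     ]
block [ 0.39721093 -0.00880385  0.035     ]
```

>>> arm_command(slide=[[18, 39, 0], [18, 39, 0], [18, 39, 0], [18, 39, -5], [18, 39, -10], [18, 39, -15], [18, 39, -15], [18, 39, -15], [18, 39, -15], [18, 39, -15], [0, 0, 0]], dr=[[0, 0, -0.149], [0, 0, -0.149], [0, 0, -0.147], [-0.0105, -0.14, 0], [-0.0105, -0.14, 0], [-0.0105, -0.14, 0], [-0.0105, -0.14, 0], [-0.0105, -0.14, 0], [0, 0, 0], [0, 0, 0], [0, 0, 0]], hand=[1, 1, 1, 1, 1, 1, 1, 1, 1, 1, 1])

```text
clock: 1.2
position: [0.4222, -0.2338, 0.1564]
ee_rot: [-3.133, -0.69, -0.072]
contact_force: [-0.2, -0.5, -0.3]
opening: -0.001
gripper_force: 0.0
```

```bash
python3 - <<'E'
from h import *
a=cv2.imread('pics/s0.png').astype(int)
B,G,R=a[...,0],a[...,1],a[...,2]
m=(R>90)&(R>2.2*G)&(R>2.2*B)&(G<70)
v,u=np.nonzero(m[195:240,265:300]);v+=195;u+=265
for r in sorted(set(v)):print(r,u[v==r].min(),u[v==r].max(),end='; ')
st=ctrl.state();c=ctrl.calibration('wrist');print(st['position'],st['ee_rot'],st['clock'],c)
w=snap('wrist','w0.png')
cv2.imwrite('pics/w1.png',cv2.resize(w[:,:,::-1],(800,600),interpolation=2))
E
```

```text
219 278 278; 220 279 279; 221 280 280; 222 281 282; 223 281 283; 224 282 284; 225 283 284; [ 0.4221688  -0.2337967   0.15640735] [-3.13257597 -0.68979546 -0.07188035] 1.2 {'K': array([[297.31863964,   0.        , 258.06420755],
       [  0.        , 297.31863964, 191.74402294],
       [  0.        ,   0.        ,   1.        ]]), 'R': array([[-0.06627136, -0.99778061, -0.0064771 ],
       [-0.91614798,  0.0634187 , -0.39579155],
       [ 0.3953239 , -0.02029566, -0.91831754]]), 't': array([-0.2037379 ,  0.49760795,  0.11108666])}
```

View pics/w1.png

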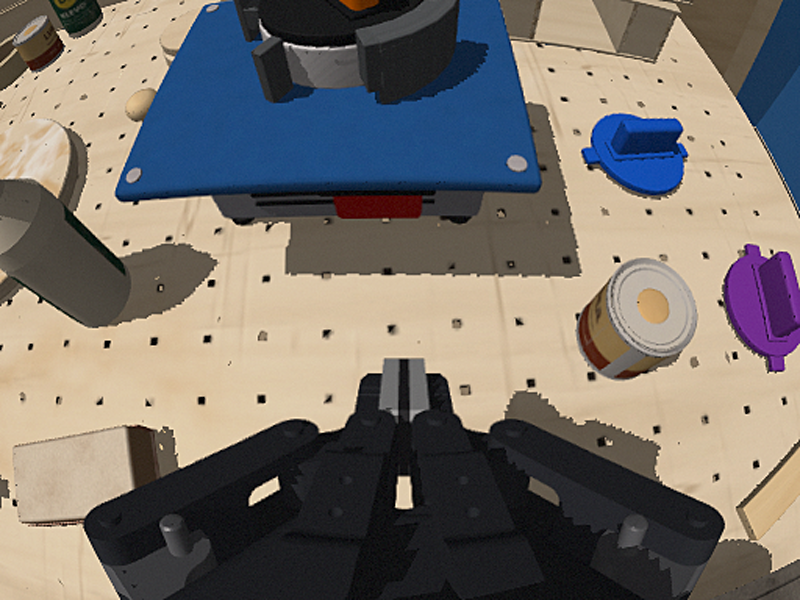

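The wrist view shows the red paddle with its lower front corners at (337,217) and (421,216), and the lip's front lower corners at (119,199) and (541,191).

```bash
cat >> h.py <<'E'
def wray(u,v,c=None):
    c=c or ctrl.calibration('wrist');K=np.array(c['K']);R=np.array(c['R']);t=np.array(c['t'])
    a=np.array([u-K[0,2],v-K[1,2]])/K[0,0];r=np.linalg.norm(a);d=np.r_[a/r*np.sin(r),np.cos(r)]
    return -R.T@t,R.T@d
def watz(u,v,z,c=None):
    o,d=wray(u,v,c);return o+d*(z-o[2])/d[2]
E
python3 - <<'E'
from h import *
p=[.6463,-.2051,-.0749];c,s=np.cos(p[2]),np.sin(p[2])
def H(X):dx,dy=X[0]-p[0],X[1]-p[1];return np.round([c*dx+s*dy,-s*dx+c*dy,X[2]],4)
for n,q,z in(('padL',(337,217),.086),('padR',(421,216),.086),('lipL',(118,199),.12),('lipR',(541,191),.12),('screwL',(133,176),.13),('screwR',(517,163),.13)):
    X=watz(*L(*q),z);print(n,X.round(4),H(X))
E
```

```text
padL [ 0.5437 -0.2076  0.086 ] [-0.1021 -0.0102  0.086 ]
padR [ 0.5407 -0.254   0.086 ] [-0.1016 -0.0567  0.086 ]
lipL [ 0.5485 -0.0859  0.12  ] [-0.1064  0.1115  0.12  ]
lipR [ 0.5303 -0.3119  0.12  ] [-0.1076 -0.1152  0.12  ]
screwL [ 0.5545 -0.1     0.13  ] [-0.0994  0.0979  0.13  ]
screwR [ 0.5402 -0.2994  0.13  ] [-0.0987 -0.102   0.13  ]
```

>>> arm_command(slide=[[0, 0, -30], [0, 0, -30], [0, 0, -30], [25, 1, 0], [25, 1, 0], [25, 1, 0], [20, 1, 0], [8, 0, 0], [0, 0, 0], [0, 0, 0]], dr=[[0, 0, 0], [0, 0, 0], [0, 0, 0], [0, 0, 0], [0, 0, 0], [0, 0, 0], [0, 0, 0], [0, 0, 0], [0, 0, 0], [0, 0, 0]], hand=[1, 1, 1, 1, 1, 1, 1, 1, 1, 1])

```text
clock: 2.25
position: [0.5257, -0.2379, 0.0706]
ee_rot: [-3.141, -0.694, -0.075]
contact_force: [-0.6, 0.4, -1.0]
opening: 0.003
gripper_force: 0.0
```

```bash
python3 - <<'E'
from h import *
w=snap('wrist','w2.png')
cv2.imwrite('pics/w3.png',cv2.resize(w[60:300,150:400,::-1],(625,600),interpolation=2))
E
```

```text
(no output)
```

View pics/w3.png

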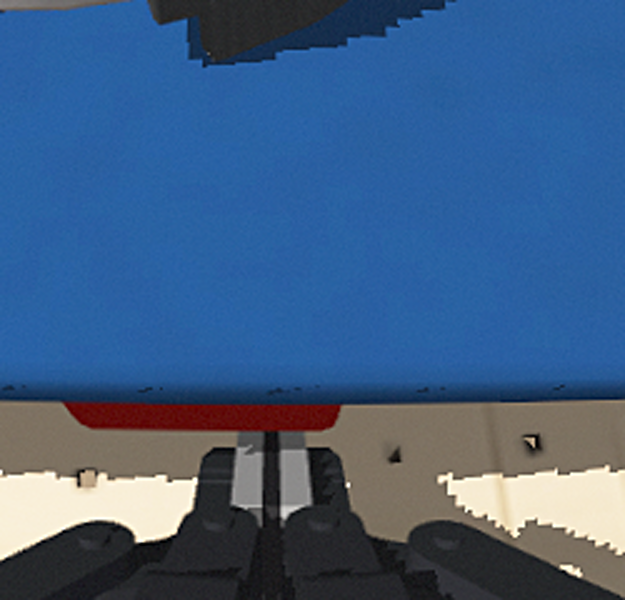

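The fingers are centred at column 270 and the paddle spans 65–340 (centre about 203). So the paddle is about 11 mm to the left (+y), and the fingertips are already under its front edge.

```bash
python3 - <<'E'
from h import *
c=ctrl.calibration('wrist')
for x,y,z in((80,430,.086),(330,430,.086),(300,403,.12)): print(watz(150+x/2.5,60+y/2.5,z,c))
print(ctrl.state()['position'])
E
```

```text
[ 0.53867716 -0.20403491  0.086     ]
[ 0.53570176 -0.24843761  0.086     ]
[ 0.53026674 -0.24138281  0.12      ]
[ 0.52531581 -0.23769029  0.07045563]
```

>>> arm_command(slide=[[0, 5, 0], [0, 5, 0], [0, 0, 5], [0, 0, 0]], dr=[[0, 0, 0], [0, 0, 0], [0, 0, 0], [0, 0, 0]], hand=[1, 1, 1, 1])

```text
clock: 2.7
position: [0.526, -0.2269, 0.0762]
ee_rot: [-3.141, -0.695, -0.074]
contact_force: [0.1, 0.1, 0.7]
opening: -0.003
gripper_force: 0.0
```

>>> arm_command(slide=[[0, 0, 3], [0, 0, 3], [0, 0, 3], [0, 0, 0]], dr=[[0, 0, 0], [0, 0, 0], [0, 0, 0], [0, 0, 0]], hand=[1, 1, 1, 1])

```text
clock: 3.1
position: [0.5257, -0.227, 0.0845]
ee_rot: [-3.141, -0.694, -0.074]
contact_force: [-1.6, 0.6, -1.9]
opening: -0.004
gripper_force: 1.0
```

Contact (about -3 N), so I keep going up in small steps.

>>> arm_command(slide=[[0, 0, 3], [0, 0, 3], [0, 0, 2], [0, 0, 0]], dr=[[0, 0, 0], [0, 0, 0], [0, 0, 0], [0, 0, 0]], hand=[1, 1, 1, 1])

```text
clock: 3.5
position: [0.5247, -0.2265, 0.091]
ee_rot: [-3.14, -0.691, -0.075]
contact_force: [-4.0, -0.9, -9.5]
opening: 0.001
gripper_force: 4.4
```

>>> arm_command(slide=[[0, 0, 2], [0, 0, 1], [0, 0, 0], [0, 0, 0]], dr=[[0, 0, 0], [0, 0, 0], [0, 0, 0], [0, 0, 0]], hand=[1, 1, 1, 1])

```text
clock: 3.9
position: [0.5237, -0.226, 0.0926]
ee_rot: [-3.138, -0.689, -0.076]
contact_force: [-5.9, -2.1, -16.8]
opening: 0.002
gripper_force: 7.5
```

```bash
python3 - <<'E'
from h import *
w=snap('wrist','w4.png')
a=w[215:240,190:290].astype(int);m=(a[...,0]>80)&(a[...,0]>2.5*a[...,1]);v,u=np.nonzero(m)
print(sorted(set(v+215)),u.min()+190,u.max()+190)
w=cv2.imread('pics/w2.png')[:,:,::-1]
a=w[215:240,160:290].astype(int);m=(a[...,0]>80)&(a[...,0]>2.5*a[...,1]);v,u=np.nonzero(m)
print(sorted(set(v+215)),u.min()+160,u.max()+160)
E
```

```text
[np.int64(233), np.int64(234)] 215 289
[np.int64(221), np.int64(222), np.int64(223), np.int64(224), np.int64(225), np.int64(226), np.int64(227), np.int64(228), np.int64(229), np.int64(230), np.int64(231)] 176 285
```

>>> arm_command(slide=[[-10, 1, 0], [-20, 1, 0], [-30, 2, 0], [-30, 2, 0], [-12, 1, 20], [0, -15, 40], [0, 0, 0]], dr=[[0, 0, 0], [0, 0, 0], [0, 0, 0], [0, 0, 0], [0, 0, 0], [0, 0, 0], [0, 0, 0]], hand=[1, 1, 1, 1, 1, 1, 1])

```text
clock: 4.65
position: [0.4287, -0.2419, 0.1675]
ee_rot: [3.126, -0.709, -0.067]
contact_force: [0.3, -0.7, -0.4]
opening: 0.002
gripper_force: 0.0
```

```bash
python3 - <<'E'
from h import *
c=ctrl.calibration('wrist');w=snap('wrist','w5.png')
for f in('w0','w5'):
    a=cv2.imread(f'pics/{f}.png')[100:160,190:300,::-1].astype(int);m=(a[...,0]>60)&(a[...,0]>2.5*a[...,1]);v,u=np.nonzero(m);k=np.bincount(v+100);print(f,[(i,n) for i,n in enumerate(k) if n],u.min()+190,u.max()+190)
# predicted bottom edge row for z
R=np.array(c['R']);t=np.array(c['t']);K=c['K']
for z in(.086,.093,.12):
    X=np.array([.537 if z<.1 else .5305,-.229,z]);p=R@X+t;r=np.hypot(*p[:2]);th=np.arctan2(r,p[2]);print(z,K[0,0]*th*p[:2]/r+K[:2,2])
E
```

```text
w0 [(125, np.int64(26)), (126, np.int64(56)), (127, np.int64(56)), (128, np.int64(56)), (129, np.int64(56)), (130, np.int64(55)), (131, np.int64(55)), (132, np.int64(55)), (133, np.int64(55)), (134, np.int64(55)), (135, np.int64(55)), (136, np.int64(53)), (137, np.int64(53)), (138, np.int64(51)), (139, np.int64(27))] 214 269
w5 [(144, np.int64(55)), (145, np.int64(55)), (146, np.int64(54)), (147, np.int64(54)), (148, np.int64(54)), (149, np.int64(53)), (150, np.int64(53)), (151, np.int64(51))] 203 257
0.086 [233.18762995 157.63939979]
0.093 [232.68797885 153.41441738]
0.12 [230.80781548 142.01290692]
```

The visible red height dropped from about 15 rows to 8 at a similar pose, and contact at z=0.083 went to a hard stop at 0.0926. The paddle is in. Next I go to hover over the cover.

>>> arm_command(slide=[[0, 0, 40], [0, 0, 40], [30, 5, 40], [40, 6, 15], [40, 6, 0], [40, 6, 0], [40, 5, 0], [21, 3, 0], [0, 0, 0], [0, 0, 0]], dr=[[0.0105, 0.14, 0], [0.0105, 0.14, 0], [0.0105, 0.14, 0], [0.0105, 0.14, 0], [0.0105, 0.14, 0], [0, 0, 0.125], [0, 0, 0.125], [0, 0, 0.125], [0, 0, 0.12], [0, 0, 0]], hand=[-0.3, -0.3, -0.3, -0.3, -0.3, -0.3, -0.3, -0.3, -0.3, -0.3])

```text
clock: 5.7
position: [0.6341, -0.1985, 0.2492]
ee_rot: [-3.108, -0.146, 0.433]
contact_force: [0.9, -0.4, -0.1]
opening: 0.649
gripper_force: 0.0
```

```bash
python3 - <<'E'
from h import *
import pickle
st=ctrl.state();c=ctrl.calibration('wrist');w=snap('wrist','w6.png');pickle.dump(c,open('c6.pkl','wb'));print(st['position'],st['ee_rot'],st['opening'],st['joint_pos'])
cv2.imwrite('pics/w7.png',cv2.resize(w[84:384,56:456,::-1],(800,600),interpolation=2))
E
```

```text
[ 0.63411093 -0.19853665  0.24920923] [-3.108027   -0.14613129  0.43279163] 0.6494867420604394 [-0.405775    0.19688934  1.69381799  0.14171011  1.18141255  0.6804601 ]
```

View pics/w7.png

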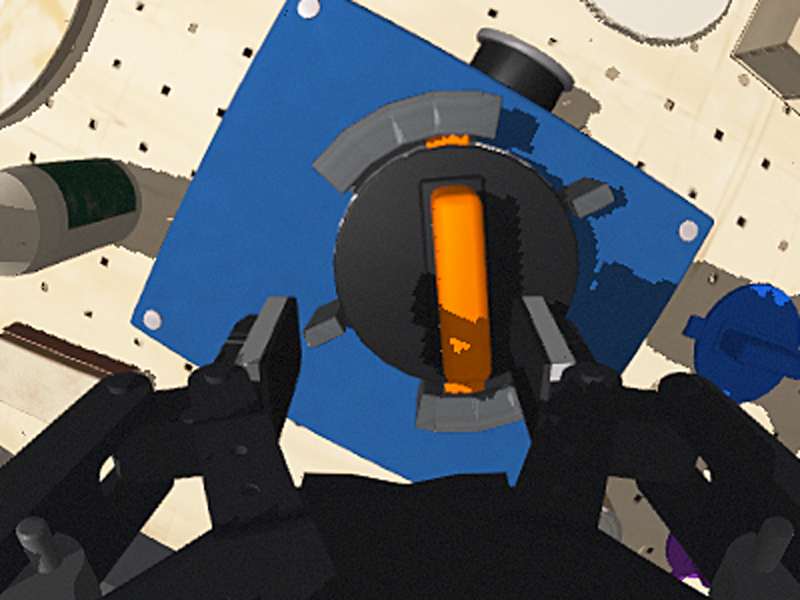

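The wrist crop shows the orange bar's top centreline from (457,200) to (466,330). The disc spans columns 334–580, so its centre is at about (457,268).

```bash
python3 - <<'E'
from h import *
import pickle
from scipy.spatial.transform import Rotation as Ro
c=pickle.load(open('c6.pkl','rb'));f=lambda x,y,z:watz((x+.5)/2-.5+56,(y+.5)/2-.5+84,z,c)
a=f(457,200,.2);b=f(466,330,.2);print(a,b,np.arctan2(*(a-b)[[1,0]]))
print('disc',f(457,268,.166),f(334,262,.166),f(580,268,.166),'bar far',f(457,188,.2),'bar near',f(467,378,.2))
for e in ((448,141),(465,388)):print('lug',f(*e,.16))
o,d=wray((457+.5)/2-.5+56,(200+.5)/2-.5+84,c)
yaw=np.arctan2(*(a-b)[[1,0]])
st=ctrl.state();R=Ro.from_euler('xyz',st['ee_rot']);Tt=Ro.from_euler('xyz',[np.pi,0,yaw])
print((Tt*R.inv()).as_rotvec(),st['position'])
E
```

```text
[ 0.66978457 -0.1975595   0.2       ] [ 0.63320945 -0.21866947  0.2       ] 0.5234617926356426
disc [ 0.64425972 -0.21200418  0.166     ] [ 0.62647947 -0.16944301  0.166     ] [ 0.66410605 -0.25487768  0.166     ] bar far [ 0.67313817 -0.19594997  0.2       ] bar near [ 0.61820265 -0.22661045  0.2       ]
lug [ 0.68531035 -0.18888223  0.16      ]
lug [ 0.59951615 -0.23818338  0.16      ]
[-0.09661922  0.11408045  0.09141383] [ 0.63332648 -0.19871723  0.24910525]
```

>>> arm_command(slide=[[6, -6, 0], [6, -7, 0], [0, 0, 0]], dr=[[-0.048, 0.057, 0.04], [-0.048, 0.057, 0.04], [0, 0, 0]], hand=[-0.3, -0.3, -0.3])

```text
clock: 6.05
position: [0.6456, -0.2116, 0.2492]
ee_rot: [3.14, -0.0, 0.513]
contact_force: [-0.1, 1.1, -0.1]
opening: 0.652
gripper_force: 0.0
```

>>> arm_command(slide=[[0, 0, -20], [0, 0, -20], [0, 0, -12], [0, 0, -6], [0, 0, 0], [0, 0, 0], [0, 0, 0], [0, 0, 0], [0, 0, 0], [0, 0, 0]], dr=[[0, 0, 0], [0, 0, 0], [0, 0, 0], [0, 0, 0], [0, 0, 0], [0, 0, 0], [0, 0, 0], [0, 0, 0], [0, 0, 0], [0, 0, 0]], hand=[-0.3, -0.3, -0.3, -0.3, -0.3, 1, 1, 1, 1, 1])

```text
clock: 7.05
position: [0.6452, -0.2123, 0.1917]
ee_rot: [3.139, -0.001, 0.514]
contact_force: [-0.7, 0.3, 3.8]
opening: 0.173
gripper_force: 60.7
```

>>> arm_command(slide=[[0, 0, 0], [0, 0, 0], [0, 0, 0], [0, 0, 0], [0, 0, 0]], dr=[[0, 0, 0.1], [0, 0, 0.13], [0, 0, 0.13], [0, 0, 0.13], [0, 0, 0]], hand=[1, 1, 1, 1, 1])

```text
clock: 7.55
position: [0.6451, -0.2122, 0.1916]
ee_rot: [3.139, 0.0, 1.007]
contact_force: [-0.6, 0.4, 5.4]
opening: 0.176
gripper_force: 60.9
```

>>> arm_command(slide=[[0, 0, 0], [0, 0, 0], [0, 0, 0], [0, 0, 0], [0, 0, 0], [0, 0, 0], [0, 0, 0], [0, 0, 0], [0, 0, 0]], dr=[[0, 0, 0.13], [0, 0, 0.13], [0, 0, 0.13], [0, 0, 0.13], [0, 0, 0.13], [0, 0, 0.13], [0, 0, 0.13], [0, 0, 0], [0, 0, 0]], hand=[1, 1, 1, 1, 1, 1, 1, 1, 1])

```text
clock: 8.45
position: [0.6437, -0.212, 0.1916]
ee_rot: [-3.141, 0.001, 1.914]
contact_force: [-4.3, 0.8, 7.7]
opening: 0.178
gripper_force: 61.2
```

>>> arm_command(slide=[[0, 0, 5], [0, 0, 10], [0, 0, 10], [0, 0, 10], [0, 0, 0]], dr=[[0, 0, 0], [0, 0, 0], [0, 0, 0], [0, 0, 0], [0, 0, 0]], hand=[1, 1, 1, 1, 1])

```text
clock: 8.95
position: [0.6457, -0.2126, 0.2279]
ee_rot: [3.138, 0.004, 1.914]
contact_force: [0.4, -0.4, -1.4]
opening: 0.176
gripper_force: 59.9
```

>>> arm_command(slide=[[0, 0, 40], [0, 0, 40], [2, 40, 0], [2, 40, 0], [2, 40, 0], [2, 40, 0], [2, 40, 0], [2, 40, 0], [1, 40, 0], [1, 40, 0], [0, 40, 0], [0, 40, 0], [0, 0, 0]], dr=[[0, 0, 0], [0, 0, 0], [0, 0, 0], [0, 0, 0], [0, 0, 0], [0, 0, 0], [0, 0, 0], [0, 0, 0], [0, 0, 0], [0, 0, 0], [0, 0, 0], [0, 0, 0], [0, 0, 0]], hand=[1, 1, 1, 1, 1, 1, 1, 1, 1, 1, 1, 1, 1])

```text
clock: 10.25
position: [0.6576, 0.1932, 0.3047]
ee_rot: [3.141, -0.002, 1.919]
contact_force: [1.1, -0.4, -1.3]
opening: 0.176
gripper_force: 59.8
```

```bash
python3 - <<'E'
from h import *
import pickle
st=ctrl.state();c=ctrl.calibration('wrist');w=snap('wrist','w8.png');pickle.dump(c,open('c8.pkl','wb'));print(st['position'],st['ee_rot'])
cv2.imwrite('pics/w9.png',cv2.resize(w[:,:,::-1],(800,600),interpolation=2))
snap('side','s9.png')
E
```

```text
[0.65762489 0.19323676 0.304704  ] [ 3.14085134e+00 -1.68703682e-03  1.91883082e+00]
```

View pics/w9.png

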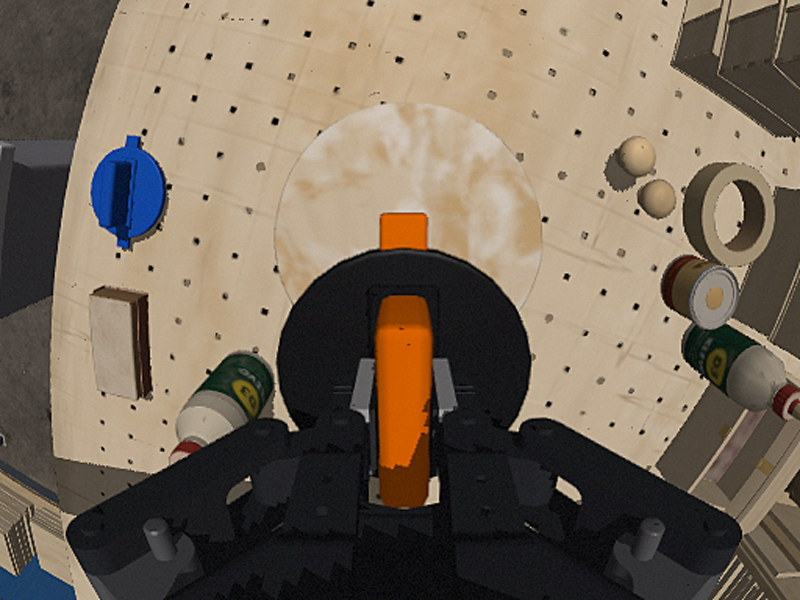

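The cover is held upright. The round's rim is visible at (274,235), (542,235), (408,102), (310,148) and (505,148).

```bash
python3 - <<'E'
from h import *
import pickle
from scipy.optimize import least_squares
c=pickle.load(open('c8.pkl','rb'))
P=np.array([watz(*L(*q),.02,c) for q in((274,235),(542,235),(408,102),(310,148),(505,148))])[:,:2]
q=least_squares(lambda p:np.hypot(*(P-p[:2]).T)-p[2],[.66,.2,.123]);print(q.x,q.fun)
R=[atz('top',*L(*e),.02)[:2] for e in((225,262),(335,262),(280,211),(280,314))];print(R,np.mean(R,0))
E
```

```text
[0.66024403 0.20110485 0.1219596 ] [ 0.00023809  0.00062586  0.00187933 -0.00109673 -0.00164655]
[array([0.65707329, 0.3260027 ]), array([0.66360939, 0.07352644]), array([0.78230176, 0.20658593]), array([0.53953827, 0.19348293])] [0.66063068 0.1998995 ]
```

>>> arm_command(slide=[[2, 7, -30], [0, 0, -45], [0, 0, -45], [0, 0, -45], [0, 0, -35], [0, 0, -20], [0, 0, -10], [0, 0, -6], [0, 0, -4], [0, 0, 0]], dr=[[0, 0, 0], [0, 0, 0], [0, 0, 0], [0, 0, 0], [0, 0, 0], [0, 0, 0], [0, 0, 0], [0, 0, 0], [0, 0, 0], [0, 0, 0]], hand=[1, 1, 1, 1, 1, 1, 1, 1, 1, 1])

```text
clock: 11.35
position: [0.6612, 0.1947, 0.0662]
ee_rot: [3.14, 0.001, 1.913]
contact_force: [-0.6, -0.3, -1.6]
opening: 0.178
gripper_force: 59.9
```

>>> arm_command(slide=[[0, 0, -4], [0, 0, -2], [0, 0, -1], [0, 0, -1], [0, 0, 0]], dr=[[0, 0, 0], [0, 0, 0], [0, 0, 0], [0, 0, 0], [0, 0, 0]], hand=[1, 1, 1, 1, 1])

```text
clock: 11.85
position: [0.6606, 0.195, 0.0586]
ee_rot: [3.141, 0.001, 1.914]
contact_force: [-2.1, -2.1, 5.4]
opening: 0.173
gripper_force: 60.8
```

>>> arm_command(slide=[[0, 0, 0], [0, 0, 0], [0, 0, 0], [0, 0, 0], [0, 0, 10], [0, 0, 30], [0, 0, 40], [0, 0, 40], [0, 0, 40], [0, 0, 40], [0, 0, 0], [0, 0, 0]], dr=[[0, 0, 0], [0, 0, 0], [0, 0, 0], [0, 0, 0], [0, 0, 0], [0, 0, 0], [0, 0, 0], [0, 0, 0], [0, 0, 0], [0, 0, 0], [0, 0, 0], [0, 0, 0]], hand=[-0.3, -0.3, -0.3, -0.3, -0.3, -0.3, -0.3, -0.3, -0.3, -0.3, -0.3, -0.3])

```text
clock: 13.05
position: [0.6613, 0.1952, 0.2601]
ee_rot: [3.137, 0.001, 1.914]
contact_force: [0.2, -0.3, -0.6]
opening: 0.653
gripper_force: 0.0
```

```bash
python3 - <<'E'
from h import *
w=snap('wrist','w10.png');s=snap('side','s10.png');c=ctrl.state();print(c['position'],c['contact_force'],c['opening'])
a=cv2.resize(w[:,:,::-1],(400,300));b=cv2.resize(s[:,:,::-1][150:270,220:380],(400,300))
cv2.imwrite('pics/e.png',np.hstack([a,b]))
E
```

```text
[0.65950349 0.19468744 0.25598188] [-0.63193679  0.04409922  0.10314188] 0.649338961673159
```

View pics/e.png

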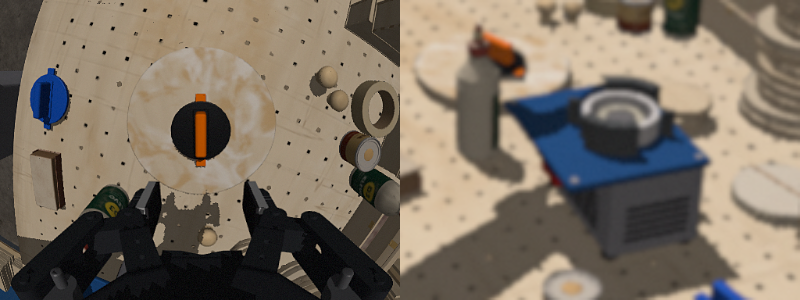

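The cover lies flat, handle up, near the middle of the round, and all the bystanders are standing. One last paddle check from the side camera, then sign-off.

```bash
python3 - <<'E'
from h import *
n=[]
for f in('s0','s10'):
    a=cv2.imread(f'pics/{f}.png')[205:232,272:290].astype(int);m=(a[...,2]>60)&(a[...,2]>2*a[...,1])&(a[...,2]>2*a[...,0]);v,u=np.nonzero(m);n.append(m.sum());print(f,m.sum(),v.max()+205)
if n[1]<.75*n[0]: print(ctrl.sign_off())
E
```

```text
s0 23 225
s10 12 223
the job is handed in; nothing more can be done
None
```

The job is handed in at about 13 s on the robot's clock: the paddle is pushed up to its stop, and the cover was twisted free, lifted off and laid handle up near the middle of the round. The bystanders look undisturbed; the sign-off gave no verdict.

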